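# Park the steel mill ball at the top of its gutter

## Task

Push the dark grey steel ball up its sloping V-shaped gutter with the fingers, over the crest and into the seat behind it, so that it lies against the black end stop and does not roll back. Keep a finger on it up to the crest: push lightly, do not flick it, and do not squeeze it between the fingers or lift it out of the gutter. Leave the white ball at the low end of the other gutter, and do not disturb the blue-capped tube, the small black-capped bottle and the little vial round the stand.

Things in the scene. Friction and masses are not known exactly. Their poses are not given: they have to be found in the camera images.
- gutter: Fixed stand, no part above 79.6 mm: grey base plate 290x165x8 mm with two parallel aluminium V gutters (90 degree V). Origin: underside centre, on the worktop. +x points uphill along both gutters (horizontal part), y across, z up; centre lines at y = -40 and +40 mm. Low end x -130.0, V bottom z 30; crest x 68.1, V bottom z 57.8 mm.
- near_crest (a point): Where a ball's centre lies on the crest of the gutter at the stand's y = -40 mm (nearer the robot). A thin yellow line marks the crest. Before it the gutter rises at 8 degrees for 200 mm and a ball left alone rolls back to the low end; beyond it the gutter falls at 12 degrees for 60 mm to the black end stop, so the ball rolls into the seat by itself and stays.
- near_seat (a point): Where a ball's centre lies when it rests in the seat against the end stop, gutter at the stand's y = -40 mm. The stop plate reaches 34 mm above the V's bottom line (8 mm above the ball's centre).
- far_crest (a point): Same as near_crest for the gutter at the stand's y = +40 mm (the one farther from the robot).
- far_seat (a point): Same as near_seat for the gutter at the stand's y = +40 mm.
- slope (a point): Frame of the slope: origin midway between the gutters at the low end, height of the V's bottom line; +x uphill along the slope (crest x = 200 mm), z square to it. A ball's centre rolls at z = 25.5 mm, lower beyond the crest. The gutters' sheet edges are at z = 18 mm, 18 mm either side of the centre line; a black lip closes the low end up to z = 16.5 mm, so a fingertip fits behind the ball above it.
- steel_ball_center (a point): Centre of the bare dark grey steel ball, 36 mm in diameter, about 190 g, loose, polished: it rolls freely and is slippery (friction about 0.25 against fingers and gutter). It starts at the low end of one of the two gutters (either one), resting on the low lip.
- ceramic_ball_center (a point): Centre of the white ceramic ball, 36 mm in diameter, about 150 g, loose, at the low end of the other gutter. To be left alone.
- tube50_blue: Bystander: clear tube with a blue cap, 35 mm in diameter, 128 mm high, loose, standing upright beside the low end. Origin: centre of its underside.
- sample_bottle_2: Bystander: small bottle with a black cap, 25 mm in diameter, 76 mm high, loose, upright, on the far side of the stand. Origin: centre of its underside.
- vial: Bystander: little vial with a dark blue cap, 12 mm in diameter, 30 mm high, loose, upright, on the near side of the stand. Origin: centre of its underside.
There are look-alikes about, which are no part of the job. What is shaped like the part that bears steel_ball_center but green or yellow is not meant.

How it is judged:
By the outcome, as a careful person would: the job done as asked, in the order asked, and still so for the second after the job is handed in, with the robot touching nothing.
It also fails if it takes over 35 s, if anything falls off the work surface, if the arm or the gripper's body presses on something with over 40 N, if the wrist force passes 120 N, or if a joint passes its speed limit or range.

## Robot

A 6-joint arm with a two-finger parallel gripper is mounted at the origin on a cart in front of the work surface, level with it; the furniture and walls round the work are solid. World frame = base frame: x ahead of the robot, y to its left, z up, the work surface at z = 0. Lengths are in m, angles in rad, forces in N, time in s.
With the tool pointing down it reaches from about 0.325 to 0.9 m from the base axis. Payload 6.1 kg.
Tool frame: the origin (TCP) lies between the finger pads; the fingertips stand 25 mm ahead of it and the grasp point (between the pads) lies 6 mm ahead of it; z points along the fingers, y is the line along which they close (so a half turn about z gives the same grasp; the last joint's range is limited). The gripper opens to 87 mm and grips with 3 to 60 N. Pads are 19 mm wide; open, the fingers measure 117 mm over their backs; the gripper's body (75 mm by 190 mm) begins 51 mm behind the grasp point.
Start: joints at [-1.308, 0.22, 1.526, -0, 1.395, -0.126], TCP at [0.237, -0.578, 0.248] pointing down, gripper open.
Joint ranges: [-2.98, 2.98], [-0.91, 2.08], [0.09, 2.57], [-1.24, 4.39], [0.2, 2.65], [-2.68, 2.68]. Speed limits (rad/s): [2.57, 2.57, 3.01, 3.14, 3.14, 3.14].

## Interface

Orientations are given as [roll, pitch, yaw] about the fixed x, y, z axes, in that order (R = Rz(yaw) Ry(pitch) Rx(roll)).
In Python, from bench import manip gives the robot as it stands. The module is installed in compiled form; this text tells all that it offers.
- The arm moves only by the shell command python3 -m inch 'ROWS' [OPENING] [FORCE]. ROWS is JSON, a list of rows, each a list of 2 entries, a list of its own where there are three numbers: the shift along the world's x, y, z in m, then the turn about the world's z in degrees. A call has 1 to 5 rows; each row is the pose to reach, as a shift and turn from the pose commanded when the call began; what a row does not reach only later rows make up. A row lasts 1/12 s, in which the tool goes at most 41.7 mm and 7.16 degrees, less where a joint would pass 70% of its speed; a pose out of reach is approached as far as the arm can. A call with a gripper value outside its range is refused whole. OPENING is the opening, from -1 (shut) to 1 (fully open), so that 0 is half open, set as the call begins (- or left out, the last holds). The fingers move at their own pace and stop on an object; FORCE is the grip in N (left out, the last holds). Time passes only in rows, so rows that repeat a pose let the fingers close. It gives the time, the measured TCP pose, the force, the opening and the grip force at its end, in the units of the state.
- manip.get_state(): the state, without advancing time (a new reading comes with each control period).
- manip.camera(name): name is "scene" or "top"; returns the picture (384x512x3 uint8, red, green, blue); there is no depth.
- manip.camera_params(name): a dict with "K" (3x3 intrinsics, pixels), "R" (3x3) and "t" (3): a world point X has camera coordinates R X + t. Camera axes: x right, y down, z forward; pixel columns grow to the right and rows downward; lengths in m; the calibration is good to about 2 mm. A picture is of the moment at which its call begins. camera_params takes no time and is no camera call.
- manip.job_done(): hands the job in; it is judged then, once.
The state is a dict: "time": time; "joints": joint angles; "qd": joint speeds; "effort": joint torques, N m; "tool_pos": TCP position; "tool_rot": TCP orientation; "force": force on the tool from outside, world axes, zero at the start; "ft_torque": the same for the moment, N m; "grip_width": finger opening in m; "gripper_force": force on a finger pad.
Only numpy, scipy, OpenCV 4.12 (cv2) and the standard library are available. Lean on these libraries where they do the work, as an engineer would, in place of code of your own. Each camera call takes 0.05 s, during which the arm holds its last target. There are 200 camera calls.

## Working session

There is one attempt and no reset: what is moved stays moved. The work goes in short steps, Python scripts to look and compute and a shell command to move; the robot and the scene stay as the last step left them, time stands still between calls to the robot, and variables do not carry over. Pictures are saved under pics/ and viewed, at most 10 in all, crops included, and the job is handed in when it is done.

```bash
mkdir -p pics; python3 - <<'E'
from bench import manip
import cv2,numpy as np
for n in("scene","top"):
    im=manip.camera(n); cv2.imwrite(f"pics/{n}0.png",cv2.cvtColor(im,cv2.COLOR_RGB2BGR))
    p=manip.camera_params(n);print(n,np.round(p["K"],1).tolist(),np.round(p["R"],3).tolist(),np.round(p["t"],3).tolist(), np.round(-np.array(p["R"]).T@p["t"],3))
a=cv2.imread("pics/scene0.png");b=cv2.imread("pics/top0.png")
s=manip.get_state();print(s["time"],s["tool_pos"],s["tool_rot"],s["force"])
E
```

```text
scene [[456.7, 0.0, 254.3], [0.0, 456.7, 186.9], [0.0, 0.0, 1.0]] [[0.866, -0.5, 0.012], [-0.282, -0.508, -0.814], [0.413, 0.701, -0.581]] [-0.411, 0.26, 0.604] [ 0.18  -0.497  0.567]
top [[418.3, 0.0, 262.2], [0.0, 418.3, 188.9], [0.0, 0.0, 1.0]] [[-0.114, -0.994, -0.001], [-0.969, 0.111, -0.221], [0.22, -0.024, -0.975]] [0.144, 0.502, 0.817] [0.324 0.107 0.908]
0.1 [ 0.23679494 -0.57784784  0.24652916] [-3.13982123e+00 -2.08209821e-04  3.88834559e-01] [-0.1898618  -0.72356998  0.72428024]
```

View pics/scene0.png

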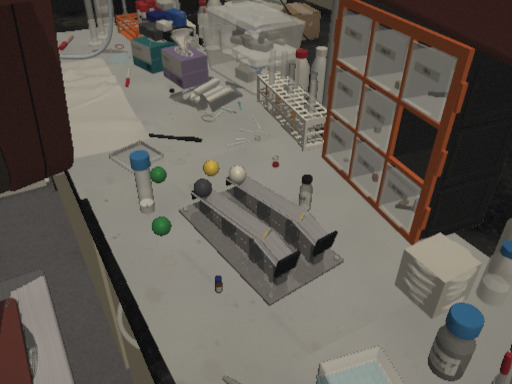

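View pics/top0.png

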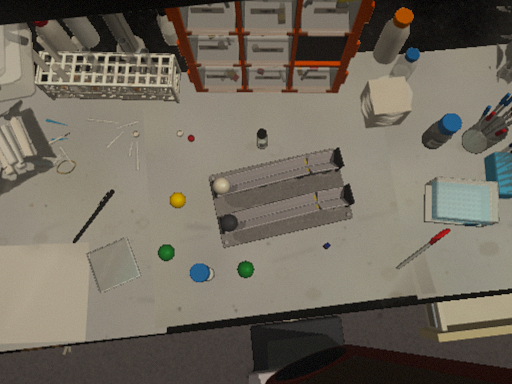

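Top view candidates: dark grey ball (229,222), which is in the near gutter at the low end; white (221,186); green (166,252) and (246,269); yellow (178,200). I choose (229,222), which is (203,188) in scene, and check it with a close crop.

```bash
cat > h.py <<'E'
import numpy as np,cv2
from bench import manip
P={n:manip.camera_params(n) for n in("scene","top")}
def ray(n,uv):
    p=P[n];R=np.array(p["R"]);t=np.array(p["t"])
    return -R.T@t, R.T@np.linalg.solve(np.array(p["K"]),[uv[0],uv[1],1])
def plane(n,uv,z):
    c,d=ray(n,uv);return c+d*(z-c[2])/d[2]
def tri(a,b):
    c1,d1=ray("scene",a);c2,d2=ray("top",b)
    s=np.linalg.lstsq(np.c_[d1,-d2],c2-c1,rcond=None)[0]
    x,y=c1+s[0]*d1,c2+s[1]*d2;return (x+y)/2,np.linalg.norm(x-y)
def proj(n,X):
    p=P[n];q=np.array(p["K"])@(np.array(p["R"])@X+p["t"]);return q[:2]/q[2]
E
python3 - <<'E'
from h import *
print(tri((203,188),(229,222)),tri((237,174),(221,186)))
b=cv2.imread("pics/top0.png")[140:255,195:365]
a=cv2.imread("pics/scene0.png")[140:310,125:350]
b=cv2.resize(np.clip(b*1.6,0,255).astype('uint8'),None,fx=4.6,fy=4.6,interpolation=cv2.INTER_CUBIC)
a=cv2.resize(np.clip(a*1.6,0,255).astype('uint8'),None,fx=3.5,fy=3.5,interpolation=cv2.INTER_CUBIC)
cv2.imwrite("pics/topc.png",b);cv2.imwrite("pics/scenec.png",a)
E
```

```text
(array([0.45393152, 0.16167263, 0.05804877]), np.float64(0.00011721904095517132)) (array([0.5315473 , 0.17066746, 0.05937827]), np.float64(0.0015076270613540456))
```

View pics/topc.png

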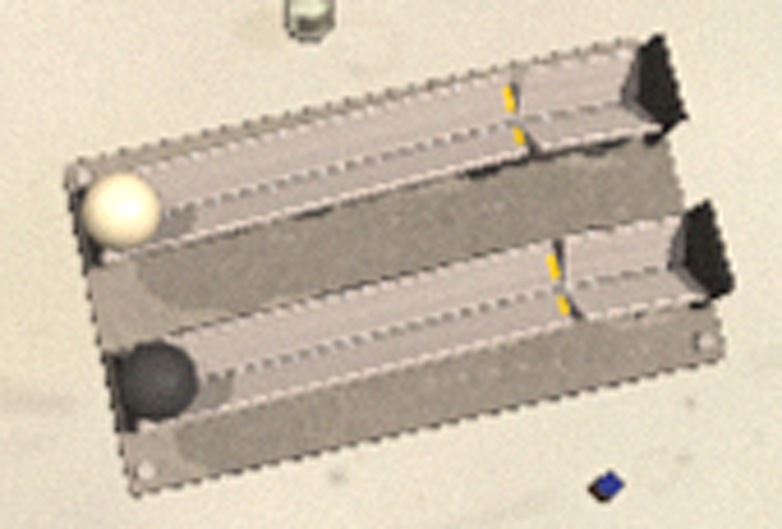

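View pics/scenec.png

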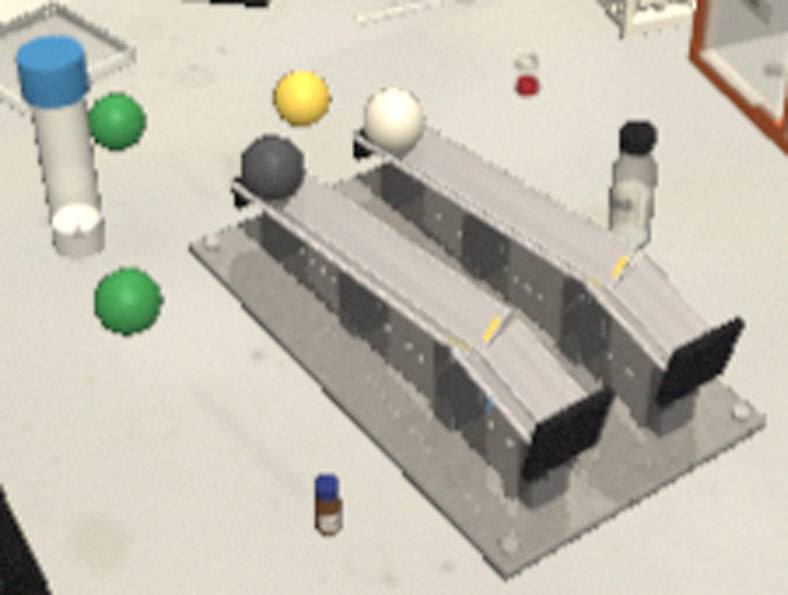

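The crops confirm it: the bare dark grey ball sits at topc (157,380) and scenec (272,168), at the low end of the near gutter. The yellow crest mark is at topc (560,283), and the plate corners are at topc (65,165), (135,495) and (723,355).

```bash
python3 - <<'E'
from h import *
T=lambda u,v:(195+u/4.6-.4,140+v/4.6-.4)
S=lambda u,v:(125+u/3.5-.4,140+v/3.5-.4)
C={n:plane("top",T(*p),.008) for n,p in dict(LF=(65,165),LN=(135,495),HN=(723,355)).items()}
D={n:plane("scene",S(*p),.008) for n,p in dict(LN=(190,247),HN=(507,578),HF=(765,420)).items()}
print(C,D)
for X in (C,D):
    d=X["HN"]-X["LN"];print(np.linalg.norm(d),np.degrees(np.arctan2(d[1],d[0])))
c1=(C["LF"]+C["HN"])/2
print("centres",c1)
# ball
bs,_=tri(S(272,168),T(157,380));ws,_=tri(S(393,120),T(122,210));print("steel",bs,"white",ws)
print("crest V pt", plane("top",T(562,285),.0578+.012), plane("top",T(555,262),.07),plane("top",T(565,305),.07))
# stop of near gutter top edge centre from scene
print("stop top", tri(S(570,425),T(712,245)))
d=C["HN"]-C["LN"];yaw=np.arctan2(d[1],d[0])
for yw in(yaw,):
    R=np.array([[np.cos(yw),-np.sin(yw)],[np.sin(yw),np.cos(yw)]])
    for c in(c1,):
        for p in((-.1335,-.04),(.0681,-.04),(.11,-.04)):print(p,c[:2]+R@p)
print("tube",plane("scene",S(78,235),0.01),plane("top",(200,272),.128),"vial",plane("scene",S(328,525),0),"green",plane("top",(246,269),.018))
E
```

```text
{'LF': array([0.57040406, 0.19966187, 0.008     ]), 'LN': array([0.40868081, 0.18086064, 0.008     ]), 'HN': array([ 0.44258536, -0.10134356,  0.008     ])} {'LN': array([0.40841855, 0.18152125, 0.008     ]), 'HN': array([ 0.44043537, -0.10550564,  0.008     ]), 'HF': array([ 0.60301378, -0.08409429,  0.008     ])}
0.28423358623032813 -83.14921207812608
0.28880704985498173 -83.63517259517528
centres [0.50649471 0.04915915 0.008     ]
steel [0.45314787 0.16228713 0.05895329] white [0.53216613 0.17051371 0.05980441]
crest V pt [ 0.4735477  -0.02111126  0.0698    ] [ 0.4841828  -0.01946894  0.07      ] [ 0.46443496 -0.02111802  0.07      ]
stop top (array([ 0.48241381, -0.08962945,  0.0686511 ]), np.float64(0.003643545527248858))
(-0.1335, -0.04) [0.45085588 0.17693462]
(0.0681, -0.04) [ 0.47490355 -0.02322599]
(0.11, -0.04) [ 0.47990155 -0.06482683]
tube [0.35688522 0.21981177 0.01      ] [0.35741499 0.21881674 0.128     ] vial [ 0.38811214 -0.03260424  0.        ] green [0.35737875 0.1384432  0.018     ]
```

Plan: close the fingers, keep the closing axis along the gutter (a turn of about -16°), fly over high, descend behind the low end and push uphill along (0.111, -0.994) with an 8° rise.

```bash
python3 -m inch '[[[0.010,0.038,0],-3],[[0.020,0.077,0],-6],[[0.031,0.116,0],-9],[[0.041,0.154,0],-12],[[0.052,0.193,0],-16]]' -1 5
python3 -m inch '[[[0.010,0.038,0],0],[[0.020,0.077,0],0],[[0.031,0.116,0],0],[[0.041,0.154,0],0],[[0.052,0.193,0],0]]'
python3 -m inch '[[[0.010,0.038,0],0],[[0.020,0.077,0],0],[[0.031,0.116,0],0],[[0.041,0.154,0],0],[[0.052,0.193,0],0]]'
python3 -m inch '[[[0.010,0.038,0],0],[[0.020,0.077,0],0],[[0.031,0.116,0],0],[[0.041,0.154,0],0],[[0.052,0.193,0],0]]'
```

```text
time: 0.52
tool_pos: [0.2888, -0.3834, 0.2468]
tool_rot: [-3.14, 0.0, 0.106]
force: [1.0, -0.9, -0.8]
grip_width: 0.0615
gripper_force: 0.0
time: 0.93
tool_pos: [0.3406, -0.1905, 0.2472]
tool_rot: [-3.141, 0.0, 0.109]
force: [1.4, -0.4, 0.3]
grip_width: 0.0283
gripper_force: 0.0
time: 1.35
tool_pos: [0.3927, 0.0026, 0.2475]
tool_rot: [3.141, -0.0, 0.109]
force: [1.1, -0.4, 0.1]
grip_width: 0.0013
gripper_force: 0.0
time: 1.77
tool_pos: [0.4446, 0.1958, 0.2472]
tool_rot: [3.141, 0.0, 0.11]
force: [0.6, -0.3, 0.5]
grip_width: 0.0004
gripper_force: 0.0
```

```bash
python3 -m inch '[[[0.003,0.018,0],0],[[0.003,0.018,-0.03],0],[[0.003,0.018,-0.06],0],[[0.003,0.018,-0.09],0],[[0.003,0.018,-0.09],0]]'
python3 - <<'E'
from h import *
a=manip.camera("scene");b=manip.camera("top")
a=cv2.resize(a[60:310,100:350],(400,400));b=cv2.resize(b[120:320,150:400],(400,320));b=np.vstack([b,np.zeros((80,400,3),'uint8')])
cv2.imwrite("pics/p5.png",cv2.cvtColor(np.clip(np.hstack([a,b])*1.5,0,255).astype('uint8'),cv2.COLOR_RGB2BGR))
E
```

```text
time: 2.18
tool_pos: [0.4432, 0.2106, 0.1509]
tool_rot: [3.14, 0.012, 0.11]
force: [-1.7, -0.0, -2.0]
grip_width: 0.0007
gripper_force: 0.0
```

View pics/p5.png

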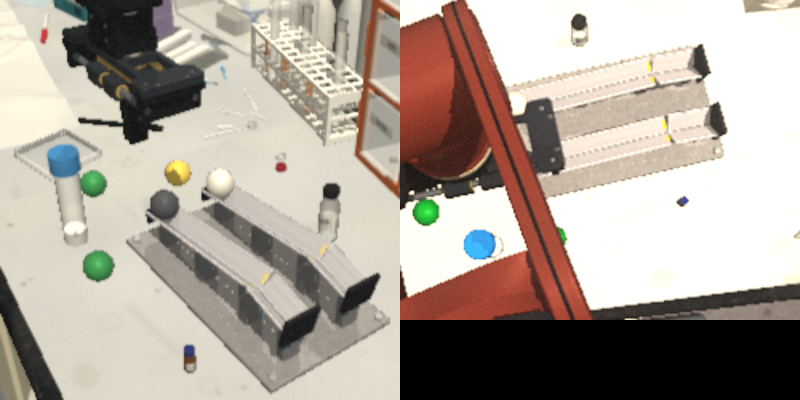

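The scene half shows the fingers over the low end behind the dark ball (164,205). The top half shows the gripper body lying along the gutter, well clear of the tube (480,244). Descending.

```bash
python3 -m inch '[[[-0.001,0,-0.02],0],[[-0.001,0,-0.045],0],[[-0.001,0,-0.065],0],[[-0.001,0,-0.08],0],[[-0.001,0,-0.081],0]]'
python3 -m inch '[[[0,0,0],0],[[0,0,0],0]]'
```

```text
time: 2.7
tool_pos: [0.4466, 0.2113, 0.0761]
tool_rot: [3.141, 0.001, 0.109]
force: [-0.2, 0.0, 0.7]
grip_width: 0.0002
gripper_force: 0.0
time: 2.87
tool_pos: [0.4487, 0.2121, 0.0789]
tool_rot: [-3.141, -0.004, 0.109]
force: [-0.4, -0.4, -0.3]
grip_width: 0.0002
gripper_force: 0.0
```

```bash
python3 -m inch '[[[0,-0.003,0],0],[[0.001,-0.006,0],0],[[0.001,-0.009,0],0],[[0.001,-0.012,0],0],[[0.001,-0.014,0],0]]'
python3 -m inch '[[[0,-0.002,0],0],[[0,-0.004,0],0],[[0.001,-0.006,0.001],0],[[0.001,-0.008,0.001],0],[[0.001,-0.010,0.001],0]]'
python3 -m inch '[[[0,-0.003,0],0],[[0.001,-0.006,0.001],0],[[0.001,-0.009,0.001],0],[[0.001,-0.012,0.002],0],[[0.002,-0.015,0.002],0]]'
python3 - <<'E'
from h import *
a=manip.camera("scene")
cv2.imwrite("pics/p6.png",cv2.cvtColor(np.clip(cv2.resize(a[120:290,130:340],(630,510))*1.5,0,255).astype('uint8'),cv2.COLOR_RGB2BGR))
E
```

```text
time: 3.28
tool_pos: [0.4481, 0.1972, 0.0769]
tool_rot: [-3.142, -0.0, 0.109]
force: [-0.3, -0.6, -0.2]
grip_width: 0.0007
gripper_force: 0.0
time: 3.7
tool_pos: [0.4492, 0.1879, 0.0778]
tool_rot: [-3.141, -0.001, 0.109]
force: [-0.6, 2.5, 1.4]
grip_width: 0.0006
gripper_force: 1.1
time: 4.12
tool_pos: [0.4509, 0.1724, 0.0797]
tool_rot: [-3.142, -0.0, 0.11]
force: [-0.1, 2.2, 1.0]
grip_width: 0.0003
gripper_force: 1.2
```

View pics/p6.png

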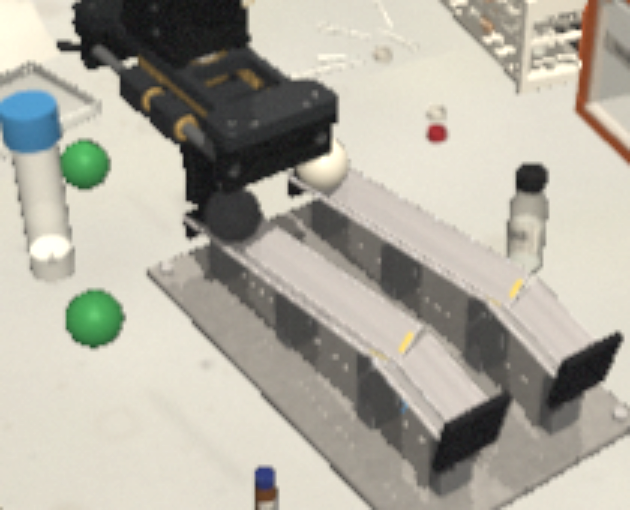

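The ball, at p6 (233,216), has left the lip with the finger behind it, and the push is light at about 2 N. Continuing.

```bash
python3 -m inch '[[[0.0005,-0.004,0.0005],0],[[0.001,-0.008,0.001],0],[[0.0015,-0.012,0.0015],0],[[0.002,-0.016,0.0025],0],[[0.002,-0.020,0.003],0]]'
python3 -m inch '[[[0.0005,-0.004,0.0005],0],[[0.001,-0.008,0.001],0],[[0.0015,-0.012,0.0015],0],[[0.002,-0.016,0.0025],0],[[0.002,-0.020,0.003],0]]'
python3 -m inch '[[[0.0005,-0.004,0.0005],0],[[0.001,-0.008,0.001],0],[[0.0015,-0.012,0.0015],0],[[0.002,-0.016,0.0025],0],[[0.0025,-0.020,0.003],0]]'
python3 - <<'E'
from h import *
a=manip.camera("scene");s=manip.get_state()
cv2.imwrite("pics/p7.png",cv2.cvtColor(np.clip(cv2.resize(a[120:290,130:340],(630,510))*1.5,0,255).astype('uint8'),cv2.COLOR_RGB2BGR))
print(s["tool_pos"])
E
```

```text
time: 4.58
tool_pos: [0.4531, 0.1523, 0.0827]
tool_rot: [-3.142, -0.0, 0.11]
force: [-0.5, 2.7, 1.9]
grip_width: 0.0005
gripper_force: 1.3
time: 5.0
tool_pos: [0.4551, 0.1322, 0.0857]
tool_rot: [3.142, -0.0, 0.109]
force: [0.3, 2.3, 1.8]
grip_width: 0.0003
gripper_force: 1.2
time: 5.42
tool_pos: [0.4575, 0.1123, 0.0887]
tool_rot: [-3.142, -0.0, 0.11]
force: [0.1, 3.0, 1.0]
grip_width: 0.0003
gripper_force: 1.2
[0.4576482  0.11158975 0.0886893 ]
```

View pics/p7.png

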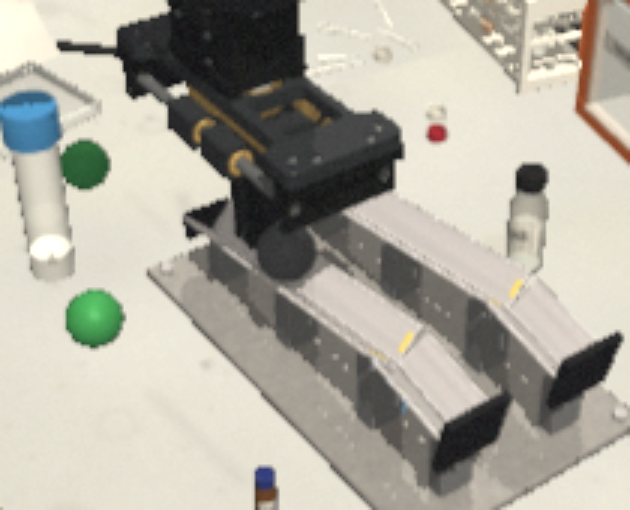

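The ball is at p7 (287,252), still against the finger.

```bash
python3 - <<'E'
from h import *
for z in(.066,.068,.07):print(plane("scene",(130+287/3-.3,120+252/3-.3),z))
E
python3 -m inch '[[[0.0005,-0.004,0.0005],0],[[0.001,-0.008,0.001],0],[[0.0015,-0.012,0.0015],0],[[0.002,-0.016,0.0025],0],[[0.0025,-0.020,0.003],0]]'
python3 -m inch '[[[0.0005,-0.004,0.0005],0],[[0.001,-0.008,0.001],0],[[0.0015,-0.012,0.0015],0],[[0.002,-0.016,0.002],0],[[0.002,-0.020,0.0025],0]]'
python3 -m inch '[[[0.0005,-0.004,0.0005],0],[[0.001,-0.008,0.001],0],[[0.0015,-0.012,0.0015],0],[[0.002,-0.016,0.002],0],[[0.0025,-0.020,0.0025],0]]'
```

```text
[0.46439713 0.08799909 0.066     ]
[0.4632613 0.0856645 0.068    ]
[0.46212547 0.08332991 0.07      ]
time: 5.88
tool_pos: [0.46, 0.0923, 0.0917]
tool_rot: [-3.142, -0.0, 0.11]
force: [-0.4, 1.6, 1.7]
grip_width: 0.0003
gripper_force: 1.2
time: 6.3
tool_pos: [0.462, 0.0722, 0.0941]
tool_rot: [3.142, -0.0, 0.11]
force: [-0.8, 2.4, 1.0]
grip_width: 0.0008
gripper_force: 1.2
time: 6.72
tool_pos: [0.4644, 0.0523, 0.0966]
tool_rot: [-3.142, 0.0, 0.11]
force: [0.4, 3.1, 1.6]
grip_width: 0.0009
gripper_force: 1.2
```

```bash
python3 -m inch '[[[0.0005,-0.004,0.0005],0],[[0.001,-0.008,0.001],0],[[0.0015,-0.012,0.0015],0],[[0.002,-0.016,0.0025],0],[[0.0025,-0.020,0.003],0]]'
python3 -m inch '[[[0.0005,-0.003,0.0005],0],[[0.0005,-0.006,0.001],0],[[0.001,-0.009,0.0015],0],[[0.0015,-0.012,0.002],0],[[0.0015,-0.015,0.002],0]]'
python3 -m inch '[[[0,-0.002,0.0005],0],[[0.0005,-0.004,0.0005],0],[[0.0005,-0.006,0.001],0],[[0.001,-0.008,0.001],0],[[0.001,-0.010,0.0015],0]]'
```

```text
time: 7.13
tool_pos: [0.467, 0.0323, 0.0997]
tool_rot: [3.142, -0.0, 0.11]
force: [-0.0, 2.4, 0.4]
grip_width: 0.0005
gripper_force: 1.2
time: 7.55
tool_pos: [0.4686, 0.0174, 0.1017]
tool_rot: [3.142, -0.0, 0.11]
force: [0.2, 2.4, 2.1]
grip_width: 0.0005
gripper_force: 1.1
time: 7.97
tool_pos: [0.4694, 0.0073, 0.103]
tool_rot: [3.141, 0.0, 0.11]
force: [0.2, 0.5, -0.1]
grip_width: 0.0005
gripper_force: 0.2
```

```bash
python3 -m inch '[[[0,-0.002,0],0],[[0.0005,-0.004,0],0],[[0.0005,-0.005,0],0],[[0.0005,-0.005,0],0],[[0.0005,-0.005,0],0]]'
python3 -m inch '[[[0,0,0],0],[[0,0,0],0],[[0,0,0],0],[[0,0,0],0],[[0,0,0],0]]'
python3 - <<'E'
from h import *
a=manip.camera("scene")
cv2.imwrite("pics/p8.png",cv2.cvtColor(np.clip(cv2.resize(a[120:290,130:340],(630,510))*1.5,0,255).astype('uint8'),cv2.COLOR_RGB2BGR))
E
```

```text
time: 8.38
tool_pos: [0.4699, 0.0025, 0.103]
tool_rot: [3.141, 0.0, 0.109]
force: [0.2, -0.5, 0.3]
grip_width: 0.0007
gripper_force: 0.0
time: 8.8
tool_pos: [0.4699, 0.0027, 0.103]
tool_rot: [3.142, 0.0, 0.11]
force: [-0.3, -0.3, 0.1]
grip_width: 0.0006
gripper_force: 0.0
```

View pics/p8.png

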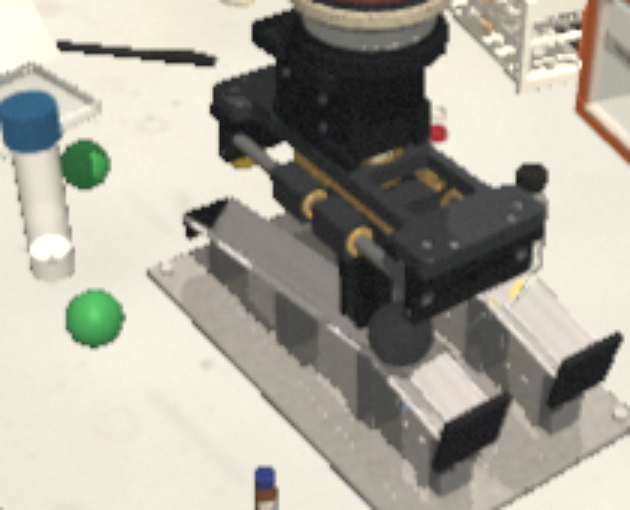

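The ball, at p8 (402,333), is balanced right at the crest with almost no force on the finger. Continuing gently.

```bash
python3 -m inch '[[[0,-0.001,0],0],[[0.0005,-0.002,0],0],[[0.0005,-0.003,0],0],[[0.0005,-0.004,0],0],[[0.0005,-0.005,0],0]]'
python3 -m inch '[[[0,-0.001,0],0],[[0.0005,-0.002,0],0],[[0.0005,-0.003,0],0],[[0.0005,-0.004,0],0],[[0.0005,-0.005,0],0]]'
python3 - <<'E'
from h import *
a=manip.camera("scene")[120:290,130:340].astype(float)
b=np.clip(cv2.resize(a.astype('uint8'),(630,510))*1.5,0,255).astype('uint8')
cv2.imwrite("pics/p9.png",cv2.cvtColor(b,cv2.COLOR_RGB2BGR))
E
```

```text
time: 9.27
tool_pos: [0.4704, -0.0025, 0.103]
tool_rot: [3.142, 0.0, 0.109]
force: [-0.6, -0.5, 0.6]
grip_width: 0.0004
gripper_force: 0.0
time: 9.68
tool_pos: [0.4709, -0.0075, 0.103]
tool_rot: [-3.142, -0.0, 0.11]
force: [-0.1, -0.3, 0.9]
grip_width: 0.0003
gripper_force: 0.0
```

View pics/p9.png

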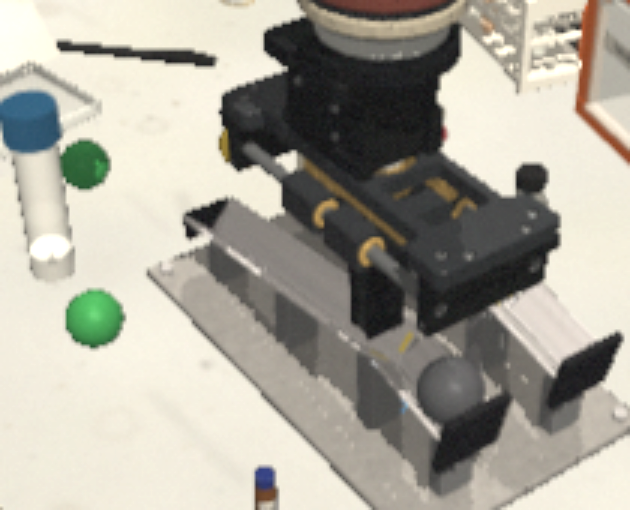

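The ball is in the seat against the black stop, at p9 (450,388). Retreating straight up and checking.

```bash
python3 -m inch '[[[0,0.003,0.015],0],[[0,0.005,0.04],0],[[0,0.005,0.075],0],[[0,0.005,0.11],0],[[0,0.005,0.14],0]]'
python3 -m inch '[[[-0.02,0.03,0],0],[[-0.03,0.06,0],0],[[-0.04,0.08,0],0],[[-0.04,0.08,0],0],[[-0.04,0.08,0],0]]'
python3 -m inch '[[[0,0,0],0],[[0,0,0],0],[[0,0,0],0],[[0,0,0],0],[[0,0,0],0]]'
python3 - <<'E'
from h import *
a=manip.camera("scene");b=manip.camera("top")
a=cv2.resize(a[60:310,100:350],(400,400));b=cv2.resize(b[120:320,150:400],(400,320));b=np.vstack([b,np.zeros((80,400,3),'uint8')])
cv2.imwrite("pics/p10.png",cv2.cvtColor(np.clip(np.hstack([a,b])*1.5,0,255).astype('uint8'),cv2.COLOR_RGB2BGR))
E
```

```text
time: 10.15
tool_pos: [0.471, -0.0023, 0.2453]
tool_rot: [3.141, -0.001, 0.11]
force: [0.8, 0.7, 1.3]
grip_width: 0.0007
gripper_force: 0.0
time: 10.57
tool_pos: [0.4306, 0.0784, 0.2432]
tool_rot: [3.141, -0.001, 0.112]
force: [-0.1, 1.0, -0.4]
grip_width: 0.0001
gripper_force: 0.0
time: 10.98
tool_pos: [0.4311, 0.0771, 0.2429]
tool_rot: [3.142, 0.0, 0.109]
force: [-0.6, 0.3, -0.0]
grip_width: 0.0002
gripper_force: 0.0
```

View pics/p10.png

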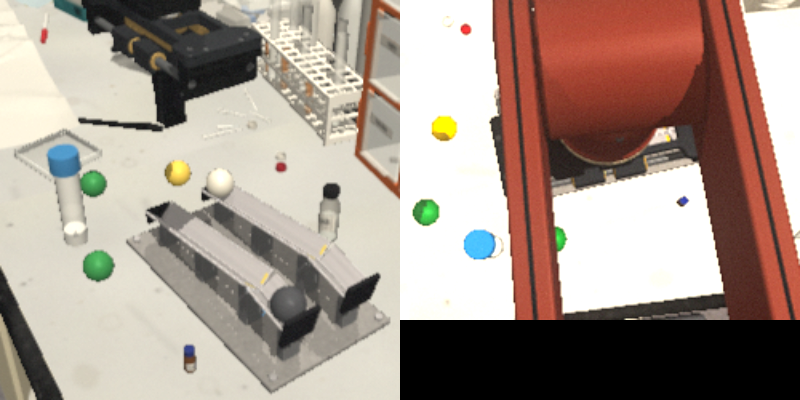

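The grey ball rests at the stop (288,302), the white ball is at its low end (219,183), and the tube, bottle and vial are in their places.

```bash
python3 -c "
from bench import manip
print(manip.job_done())"
```

```text
the job is handed in; nothing more can be done
None
```

The steel ball was pushed over the crest and rests in the near seat against the black stop; the white ball and the bystanders look unmoved in the last picture, and the job was handed in at about 11 s.

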